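Count to the third gap of the stock rack and push the carton in

TASK

Set one closed fingertip on the middle of the back rail's top behind the first gap of the black rack (the gap next to the tall end plate) and run it along the rail, staying in contact and counting, until it is behind the third gap; stop there, do not touch the rail behind the fourth. Then push the loose carton standing before the rack over the desk into that third gap until it is fully home against the rail, and come clear. Only push it: do not grasp, lift or tip it, and leave everything else where it is.

Things in the scene. Friction and masses are not known exactly. Their poses are not given: they have to be found in the camera images.
- rack: low black rack fixed on the desk: four gaps side by side along y, open in front (-x, to the robot), no floor. Origin on the desk between the two middle gaps. Gap centres at y = +93, +31, -31, -93 mm; gaps 56 mm wide between 6 mm dividers, 45 mm high, from x = -45 to +40 mm. Along the back the rigid rail, x = +40 to +54 mm, 70 mm high, flat even top, front face the gaps' stop. Middle gaps empty
- tall_end: the rack's tall end plate: black, 6 mm thick, 105 mm high, 96 mm deep, parallel to the dividers, fixed at either the +y or the -y end of the rack (127 mm from the rack's origin); the gap next to it is the first. Origin under its middle, on the desk. The other end plate is only 45 mm high
- gap1 (a point): point on the rail: its top centre behind one gap; 70 mm above the desk, 47 mm behind the rack's origin. Gap numbers here run from the rack's +y side (robot's left) to its -y side whatever the end plates. This is the one at rack y = +93 mm
- gap2 (a point): the same at rack y = +31 mm
- gap3 (a point): the same at rack y = -31 mm
- gap4 (a point): the same at rack y = -93 mm
- rail1: the 52 mm long piece of rail behind the gap at rack y = +93 mm (y = +67 to +119 mm). Its frame is the rack's: origin and axes as rack
- rail2: the same behind the gap at rack y = +31 mm; frame as rack
- rail3: the same behind the gap at rack y = -31 mm; frame as rack
- rail4: the same behind the gap at rack y = -93 mm; frame as rack
- post1: the 10 mm long piece of rail, flush with the rest, at the divider at rack y = +62 mm; frame as rack
- post2: the same at the divider at rack y = 0; frame as rack
- post3: the same at the divider at rack y = -62 mm; frame as rack
- carton_mid (a point): centre of the loose cardboard carton that stands by itself on the desk in front of the rack: 90 mm long (its x, pointing roughly into the rack), 44 mm wide (y), 40 mm high, about 0.25 kg. Home against the rail its centre lies at rack x = -5 mm and its near end sticks 5 mm out of the rack
- carton: the same carton; origin at the centre of its underside
- stock_a: carton 90 x 46 x 40 mm already in an outer gap, to stay there (origin under its centre)
- stock_b: carton 90 x 34 x 40 mm already in the other outer gap, to stay there (origin under its centre)
- tape: roll of tape lying flat, 90 mm across, 24 mm high, left of the carton; to be left alone
- bearing: steel bearing lying flat, 62 mm across, 17 mm high, right of the carton; to be left alone
- tumbler: glass tumbler, 68 mm across, 90 mm high, right of the rack; to be left alone
- jar: jar, 70 mm across, 100 mm high, left of the rack; to be left alone
- driver: screwdriver lying at the right of the desk; to be left alone
There are look-alikes about, which are no part of the job. What is shaped like the carton but grey or red is not meant.

How it is judged:
By the outcome, as a careful person would: the job done as asked, in the order asked, and still so for the second after the job is handed in, with the robot touching nothing.
It also fails if it takes over 64 s, if anything falls off the work surface, if the arm or the gripper's body presses on something with over 40 N, if the wrist force passes 120 N, or if a joint passes its speed limit or range.

ROBOT

A 6-joint arm with a two-finger parallel gripper is mounted at the origin on the work surface. World frame = base frame: x ahead of the robot, y to its left, z up, the work surface at z = 0. Lengths are in mm, angles in rad, forces in N, time in s.
With the tool pointing down it reaches from about 275 to 750 mm from the base axis. Payload 10.2 kg.
Tool frame: the origin (TCP) lies midway between the tips of the shut fingers; the grasp point (between the pads) lies 19 mm behind it; z points along the fingers, y is the line along which they close (so a half turn about z gives the same grasp; the last joint's range is limited). The gripper opens to 85 mm and grips with 20 to 120 N. Pads are 22 mm wide; open, the fingers measure 114 mm over their backs; the gripper's body (76 mm by 85 mm) begins 54 mm behind the grasp point. The pads swing forward as they close: fully open they stand 13 mm farther back than shut.
Start: joints at [-1.449, 0.313, 1.498, -0, 1.331, -0.223], TCP at [177.442, -494.111, 231.294] pointing down, gripper open.
Joint ranges: [-2.94, 2.94], [-0.97, 2.17], [0.19, 2.56], [-1.23, 4.37], [0.02, 3.11], [-2.88, 2.88]. Speed limits (rad/s): [2.39, 2.39, 3.01, 3.14, 3.14, 3.14].

INTERFACE

Orientations are given as a unit quaternion [w, x, y, z].
In Python, from rig import ctrl gives the robot as it stands.
- The arm moves only by the tool send_rows, never from a script. Its argument "targets" is a list of rows, each an object with "offset": the shift along the world's x, y, z in cm, a list of three; "spin": the turn about the world's z in rad. A call has 1 to 8 rows; each row is the pose to reach, as a shift and turn from the pose commanded when the call began; what a row does not reach only later rows make up. A row lasts 1/12 s, in which the tool goes at most 41.7 mm and 7.16 degrees, less where a joint would pass 70% of its speed; a pose out of reach is approached as far as the arm can. A call with a gripper value outside its range is refused whole. "grip" is the opening, from 0 (shut) to 1 (fully open), set as the call begins (left out, the last holds). The fingers move at their own pace and stop on an object; "squeeze" is the grip in N (left out, the last holds). Time passes only in rows, so rows that repeat a pose let the fingers close. It gives the time, the measured TCP pose, the force, the opening and the grip force at its end, in the units of the state.
- ctrl.sense(): the state, without advancing time (a new reading comes with each control period).
- ctrl.capture(name): name is "scene" or "top" or "wrist"; returns (picture, depth): 400x640x3 uint8, red, green, blue; 400x640 float32, mm along the optical axis (not along the pixel's ray), 0 where there is no reading.
- ctrl.calibration(name): a dict with "fx", "fy", "cx", "cy" (pixels), "k1" (the pictures are not rectified: a ray, as slopes to the right and down, at radius r is drawn at 1 + k1 r^2 times it, then the intrinsics apply), "view" (4x4, takes a point from world to camera coordinates); the wrist camera has in their place "mount" (4x4, takes a point from camera to tool coordinates, whose origin is the TCP and whose axes are the flange's). Camera axes: x right, y down, z forward; pixel columns grow to the right and rows downward; lengths in mm; the calibration is good to about 2 mm. A picture is of the moment at which its call begins: read the wrist's pose just before it. calibration takes no time and is no camera call.
- ctrl.finish_job(): hands the job in; it is judged then, once.
Trained networks look in the newest picture that a camera, given by its name, has taken for a name from the list of things; names that differ only in an ending like _2 or _b are one class to them, and where a whole thing is asked for, a point or a joint stands for the part that bears it (a point fixed in the world has none). Each returns a list of dicts, best first, with "conf" (0 to 1); they miss things now and then, are a little off and sometimes report something else, mostly with a low value. They report only what shows in the picture. A call takes as long as a camera call. They do not tell look-alikes from the thing itself.
- ctrl.search_frame(camera, query): "box" ([left, top, right, bottom] in pixels, round what is visible of it).
- ctrl.place_of(camera, query): "uv" ([column, row] in pixels: a listed point, or the origin of a listed thing).
The state is a dict: "time_s": time; "joints": joint angles; "dq": joint speeds; "tau": joint torques, N m; "eef_pos": TCP position; "ee_rot": TCP orientation; "force": force on the tool from outside, world axes, zero at the start; "wrist_torque": the same for the moment, N m; "grip_width": opening from 0.0 (shut) to 1.0 (fully open); "grip_force": force on a finger pad.
Only numpy, scipy, OpenCV 4.12 (cv2) and the standard library are available. Lean on these libraries where they do the work, as an engineer would, in place of code of your own. Each camera call takes 0.05 s, during which the arm holds its last target. There are 200 camera calls.

## Working session

There is one attempt and no reset: what is moved stays moved. The work goes in short steps, Python scripts to look and compute and a tool call to move; the robot and the scene stay as the last step left them, time stands still between calls to the robot, and variables do not carry over. Pictures are saved under pics/ and viewed, at most 10 in all, crops included, and the job is handed in when it is done.

Besides the shell and the picture viewer there is one more tool, called after ">>>" as name([rows], argument=value, ...), one row to a line, values as JSON. send_rows: Moves the arm, as the interface text tells. Its arguments: {"type":"object","properties":{"targets":{"type":"array"},"grip":{"type":"number"},"squeeze":{"type":"number"}},"required":["targets"]}

```bash
mkdir -p pics; ls
cat > h.py <<'E'
import numpy as np, cv2
from rig import ctrl
def px2w(cam,uv,depth=None,z=None):
    c=ctrl.calibration(cam)
    K=np.array([[c['fx'],0,c['cx']],[0,c['fy'],c['cy']],[0,0,1.]])
    if 'view' in c: T=np.linalg.inv(np.array(c['view']))
    p=cv2.undistortPoints(np.array(uv,float).reshape(-1,1,2),K,np.array([c['k1'],0,0,0,0.]))[:,0]
    r=np.c_[p,np.ones(len(p))]@T[:3,:3].T
    o=T[:3,3]
    if z is not None: return o+r*((z-o[2])/r[:,2])[:,None]
    d=np.array([depth[int(round(v)),int(round(u))] for u,v in np.reshape(uv,(-1,2))])
    return o+r*d[:,None]
def w2px(cam,P):
    c=ctrl.calibration(cam);V=np.array(c['view']);q=np.reshape(P,(-1,3))@V[:3,:3].T+V[:3,3]
    s=q[:,:2]/q[:,2:];s=s*(1+c['k1']*(s**2).sum(1,keepdims=True))
    return s*[c['fx'],c['fy']]+[c['cx'],c['cy']]
E
python3 - <<'E'
from h import *
for n in('top','scene'):
    p,d=ctrl.capture(n);cv2.imwrite(f'pics/{n}1.png',p[:,:,::-1]);np.save(f'{n}1.npy',d)
    for q in('rack','tall_end','carton','carton_mid','gap1','gap2','gap3','gap4'):
        r=ctrl.place_of(n,q)
        print(n,q,[(round(x['conf'],2),np.round(x['uv']).tolist(),np.round(px2w(n,x['uv'],depth=d)[0]).tolist()) for x in r[:3]])
E
```

```text
pics
top rack [(0.81, [309.0, 186.0], [609.0, 30.0, 0.0])]
top tall_end [(0.7, [269.0, 183.0], [615.0, 158.0, 4.0]), (0.54, [321.0, 164.0], [680.0, -8.0, 3.0])]
top carton [(0.95, [264.0, 260.0], [368.0, 160.0, 40.0]), (0.74, [189.0, 259.0], [368.0, 385.0, 42.0]), (0.67, [288.0, 222.0], [487.0, 91.0, 38.0])]
top carton_mid [(0.78, [290.0, 222.0], [483.0, 85.0, 42.0]), (0.78, [347.0, 266.0], [354.0, -94.0, 40.0]), (0.61, [262.0, 263.0], [360.0, 164.0, 39.0])]
top gap1 [(0.71, [283.0, 162.0], [665.0, 109.0, 74.0]), (0.68, [318.0, 166.0], [658.0, -1.0, 71.0]), (0.55, [296.0, 166.0], [656.0, 69.0, 67.0])]
top gap2 [(0.71, [283.0, 162.0], [665.0, 109.0, 74.0]), (0.68, [318.0, 166.0], [658.0, -1.0, 71.0]), (0.55, [296.0, 166.0], [656.0, 69.0, 67.0])]
top gap3 [(0.71, [283.0, 162.0], [665.0, 109.0, 74.0]), (0.68, [318.0, 166.0], [658.0, -1.0, 71.0]), (0.55, [296.0, 166.0], [656.0, 69.0, 67.0])]
top gap4 [(0.71, [283.0, 162.0], [665.0, 109.0, 74.0]), (0.68, [318.0, 166.0], [658.0, -1.0, 71.0]), (0.55, [296.0, 166.0], [656.0, 69.0, 67.0])]
scene rack [(0.68, [345.0, 240.0], [652.0, 19.0, 74.0
[... 260 characters left out ...]
62.0, -109.0, 43.0]), (0.79, [354.0, 194.0], [501.0, 95.0, 43.0]), (0.72, [360.0, 156.0], [374.0, 155.0, 41.0])]
scene gap1 [(0.84, [341.0, 242.0], [654.0, 9.0, 73.0]), (0.76, [359.0, 238.0], [657.0, 55.0, 73.0]), (0.67, [316.0, 248.0], [654.0, -55.0, 71.0])]
scene gap2 [(0.84, [341.0, 242.0], [654.0, 9.0, 73.0]), (0.76, [359.0, 238.0], [657.0, 55.0, 73.0]), (0.67, [316.0, 248.0], [654.0, -55.0, 71.0])]
scene gap3 [(0.84, [341.0, 242.0], [654.0, 9.0, 73.0]), (0.76, [359.0, 238.0], [657.0, 55.0, 73.0]), (0.67, [316.0, 248.0], [654.0, -55.0, 71.0])]
scene gap4 [(0.84, [341.0, 242.0], [654.0, 9.0, 73.0]), (0.76, [359.0, 238.0], [657.0, 55.0, 73.0]), (0.67, [316.0, 248.0], [654.0, -55.0, 71.0])]
```

Run:
```python
import cv2
a=cv2.imread('pics/top1.png');cv2.imwrite('pics/topc.png',cv2.resize(a[130:310,160:400],None,fx=3.3,fy=3.3,interpolation=cv2.INTER_CUBIC))
b=cv2.imread('pics/scene1.png');cv2.imwrite('pics/scenec.png',cv2.resize(b[110:310,220:480],None,fx=3,fy=3,interpolation=cv2.INTER_CUBIC))
```

```text
(no output)
```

View pics/topc.png

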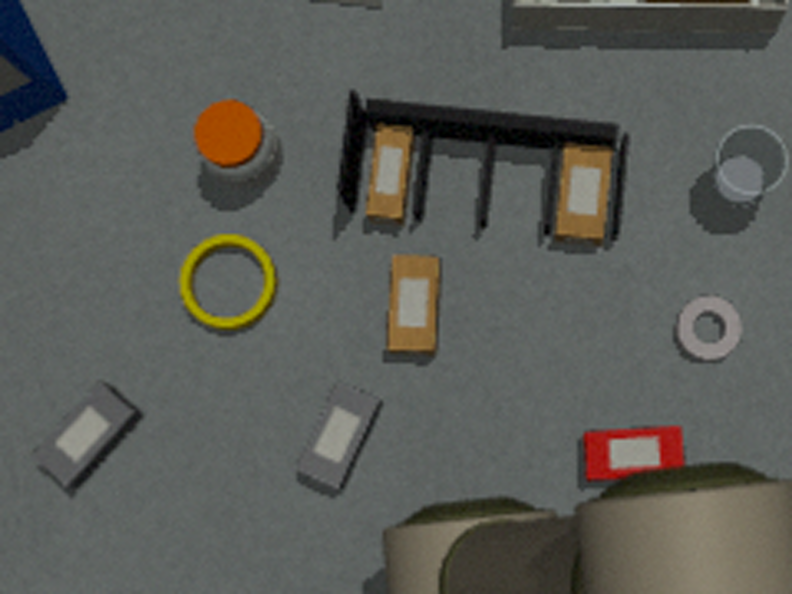

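View pics/scenec.png

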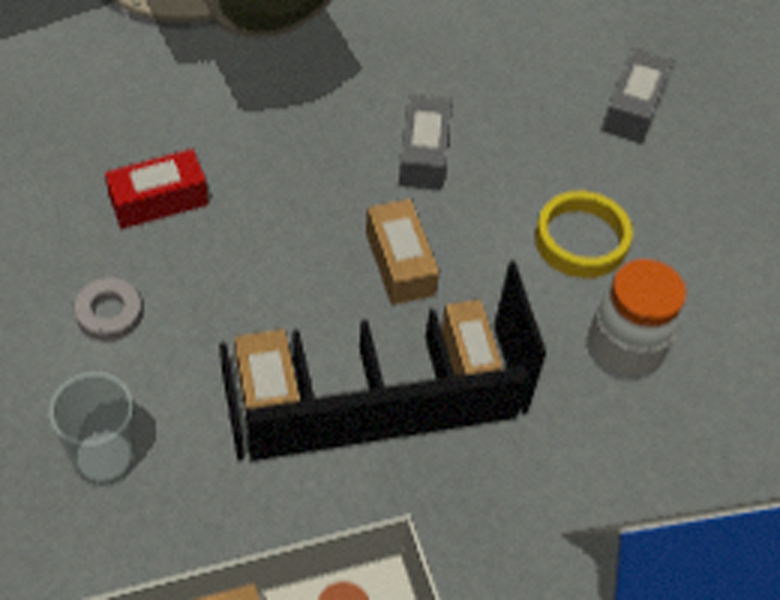

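The top picture shows the tall plate at the rack's left, the +y end (full-picture px 266,175), so gap1 is the first gap and gap3 the third. Carton candidates are grey (185,261), grey (262,261), red (352,267), brown stock (278,182) and (337,187), and the loose brown one (285,221). I choose the loose brown one, and the crops confirm it.

Run:
```python
from h import *
for n in('top','scene'):
    d=np.load(f'{n}1.npy');im=cv2.imread(f'pics/{n}1.png')
    v,u=np.mgrid[0:400,0:640];uv=np.c_[u.ravel(),v.ravel()].astype(float)
    P=px2w(n,uv,depth=d);ok=d.ravel()>0
    hsv=cv2.cvtColor(im,cv2.COLOR_BGR2HSV).reshape(-1,3).astype(int)
    x,y,z=P.T
    blk=hsv[:,2]<60
    m=ok&blk&(z>62)&(z<80)&(x>615)&(x<690)&(y>-130)&(y<125)
    f=np.polyfit(y[m],x[m],1);k=m.copy();k[m]=abs(x[m]-np.polyval(f,y[m]))<14
    f=np.polyfit(y[k],x[k],1)
    print(n,'rail',k.sum(),'x=%.4f y+%.1f'%tuple(f),'y range',y[k].min(),y[k].max(),'z',np.median(z[k]),'resid std',(x[k]-np.polyval(f,y[k])).std())
    t=ok&blk&(z>85)&(z<115)&(x>560)&(x<700)&(y>90)&(y<190)
    print(' tall',t.sum(),P[t].mean(0).round(1), P[t].min(0).round(),P[t].max(0).round(), 'dy/dx',np.polyfit(x[t],y[t],1)[0] if t.sum()>3 else 0)
    org=(hsv[:,0]>5)&(hsv[:,0]<25)&(hsv[:,1]>90)
    lab=ok&(z>30)&(z<50)
    for nm,bx in(('carton',(420,540,40,150)),('stock',(545,640,60,160)),('stockb',(530,640,-140,-20))):
        m=lab&(org|(hsv[:,2]>110))&(x>bx[0])&(x<bx[1])&(y>bx[2])&(y<bx[3])
        (c,s,a)=cv2.minAreaRect(P[m][:,:2].astype(np.float32)); print(' ',nm,m.sum(),np.round(c,1),np.round(s,1),round(a,1),np.median(z[m]).round(1),P[m].mean(0).round(1))
s=ctrl.sense();print(s['time_s'],s['eef_pos'],s['ee_rot'],s['grip_width'])
c=ctrl.calibration('wrist');print(np.round(c['mount'],3).tolist())
```

```text
top rail 338 x=0.0927 y+654.5 y range -86.71060057498333 124.05699105551646 z 69.82178104165894 resid std 4.426039263361799
 tall 86 [624.2 158.1 101.9] [579. 152.  86.] [671. 166. 110.] dy/dx -0.09316957056121225
  carton 414 [487.3  99.6] [43.8 90. ] 88.5 40.1 [486.7  99.6  40.1]
  stock 257 [605.  133.7] [48.1 71.8] 84.8 40.1 [603.3 126.6  39.9]
  stockb 411 [596.5 -58.7] [45.3 89.5] 84.8 39.6 [595.2 -58.8  39.7]
scene rail 522 x=0.0899 y+655.2 y range -89.57533124937655 124.26474056062091 z 71.11658426606004 resid std 4.143669333195618
 tall 151 [628.5 157.  100. ] [580. 151.  85.] [672. 164. 111.] dy/dx -0.08645596254720517
  carton 450 [486.  100.1] [45.4 93.1] 89.3 41.8 [489.   98.8  41.4]
  stock 327 [602.5 124.6] [64.7 74.1] 89.4 41.8 [604.2 125.1  41.6]
  stockb 425 [586.2 -58.2] [46.1 74.1] 85.6 41.9 [587.  -58.6  41.9]
0.9 [ 177.44951813 -494.10762801  231.30352112] [-5.00328308e-07  9.85179480e-01  1.71526652e-01  1.85193501e-05] 1.000969607461383
[[0.0, -0.966, -0.259, 64.466], [1.0, -0.0, 0.001, -1.146], [-0.001, -0.259, 0.966, -141.625], [0.0, 0.0, 0.0, 1.0]]
```

>>> send_rows([
  {"offset": [10,13,2],"spin": 0.12},
  {"offset": [14,16,2],"spin": 0.24},
  {"offset": [17,19,2],"spin": 0.36},
  {"offset": [20,22,2],"spin": 0.48},
  {"offset": [23,25,2],"spin": 0.6},
  {"offset": [26,28,2],"spin": 0.72},
  {"offset": [28,31,2],"spin": 0.84},
  {"offset": [30,34,2],"spin": 0.96},
], grip=0)

```text
time_s: 1.57
eef_pos: [400.7, -245.1, 249.5]
ee_rot: [0.0, 0.793, 0.609, 0.0]
force: [0.8, -0.4, 0.2]
grip_width: -0.002
grip_force: 0.0
```

>>> send_rows([
  {"offset": [24,27.5,0],"spin": 0.12},
  {"offset": [24,27.5,0],"spin": 0.17},
  {"offset": [24,27.5,0],"spin": 0.17},
  {"offset": [24,27.5,0],"spin": 0.17},
  {"offset": [24,27.5,0],"spin": 0.17},
  {"offset": [24,27.5,0],"spin": 0.17},
  {"offset": [24,27.5,0],"spin": 0.17},
  {"offset": [24,27.5,0],"spin": 0.17},
])

```text
time_s: 2.23
eef_pos: [619.8, 6.4, 249.2]
ee_rot: [0.0, 0.74, 0.672, 0.0]
force: [1.7, -1.5, 1.3]
grip_width: -0.001
grip_force: 0.0
```

>>> send_rows([
  {"offset": [0,0,0],"spin": 0},
  {"offset": [0,0,0],"spin": 0},
  {"offset": [0,0,0],"spin": 0},
  {"offset": [0,0,0],"spin": 0},
])

```text
time_s: 2.57
eef_pos: [618.3, 3.4, 249.5]
ee_rot: [0.0, 0.741, 0.672, -0.0]
force: [-0.1, -0.2, 0.6]
grip_width: -0.001
grip_force: 0.0
```

```bash
cat >> h.py <<'E'
from scipy.spatial.transform import Rotation as R
def wristcloud(name):
    s=ctrl.sense();p,d=ctrl.capture('wrist');cv2.imwrite(f'pics/{name}.png',p[:,:,::-1])
    c=ctrl.calibration('wrist');q=np.array(s['ee_rot'])
    T=np.eye(4);T[:3,:3]=R.from_quat(q[[1,2,3,0]]).as_matrix();T[:3,3]=s['eef_pos'];T=T@np.array(c['mount'])
    K=np.array([[c['fx'],0,c['cx']],[0,c['fy'],c['cy']],[0,0,1.]])
    v,u=np.mgrid[0:400,0:640];uv=np.c_[u.ravel(),v.ravel()].astype(float)
    n=cv2.undistortPoints(uv.reshape(-1,1,2),K,np.array([c['k1'],0,0,0,0.]))[:,0]
    P=(np.c_[n,np.ones(len(n))]*d.reshape(-1,1))@T[:3,:3].T+T[:3,3]
    hsv=cv2.cvtColor(p,cv2.COLOR_RGB2HSV).reshape(-1,3).astype(int)
    return s,p,P.reshape(400,640,3),d,hsv.reshape(400,640,3)
E
python3 - <<'E'
from h import *
s,p,P,d,hsv=wristcloud('w1');np.save('w1P.npy',P)
print(s['time_s'],s['eef_pos'],s['ee_rot'],s['force'])
x,y,z=P[...,0],P[...,1],P[...,2];ok=d>0
m=ok&(z>64)&(z<76)&(x>600)&(x<720)&(y>-150)&(y<160)&(hsv[...,2]<70)
f=np.polyfit(y[m],x[m],1);k=m.copy()
for _ in range(3):
    k[m]=abs(x[m]-np.polyval(f,y[m]))<9; f=np.polyfit(y[k],x[k],1)
print('rail',k.sum(),f,y[k].min(),y[k].max(),np.median(z[k]),(x[k]-np.polyval(f,y[k])).std())
t=-np.arctan(f[0]);c,sn=np.cos(t),np.sin(t)
X=x*c+y*sn;Y=-x*sn+y*c
print('yaw',t,'rail X range',np.percentile(X[k],[1,50,99]),'Y',np.percentile(Y[k],[.3,99.7]))
g=ok&(z>97)&(z<112)&(hsv[...,2]<70)&(X>540)&(X<690)&(Y>180)
print('tall',g.sum(),np.percentile(X[g],[1,99]),np.percentile(Y[g],[1,50,99]),np.median(z[g]))
g=ok&(z>41)&(z<49)&(hsv[...,2]<70)&(X>555)&(X<640)
h,e=np.histogram(Y[g],np.arange(-60,240,3));print('div',[(int(a),int(b)) for a,b in zip(e,h) if b>15])
b=ok&(z>34)&(z<46)&(hsv[...,2]>=70)&(x>420)&(x<545)&(y>40)&(y<160)
if b.sum()>50: print('carton',b.sum(),cv2.minAreaRect(P[b][:,:2].astype(np.float32)))
E
```

```text
2.5667 [618.29187842   3.36382756 249.46879244] [ 1.03292452e-04  7.40650052e-01  6.71890981e-01 -2.33223991e-05] [-0.10831657 -0.24064052  0.55412528]
rail 3567 [8.93020598e-02 6.51228386e+02] -89.48732096406704 152.82536209276253 69.04742869646424 3.936389893272933
yaw -0.0890657988362449 rail X range [642.09374424 648.64755239 655.37715572] Y [-29.39440352 210.37885203]Traceback (most recent call last):
  File "<stdin>", line 14, in <module>
    return _quantile_unchecked(
        a, q, axis, out, overwrite_input, method, keepdims, weights)
    return _ureduce(a,
                    func=_quantile_ureduce_func,
    ...<5 lines>...
                    overwrite_input=overwrite_input,
                    method=method)
    r = func(a, **kwargs)
    result = _quantile(arr,
                       quantiles=q,
    ...<2 lines>...
                       out=out,
                       weights=wgt)
    slices_having_nans = np.isnan(arr[-1, ...])
                                  ~~~^^^^^^^^^
IndexError: index -1 is out of bounds for axis 0 with size 0
```

View pics/w1.png

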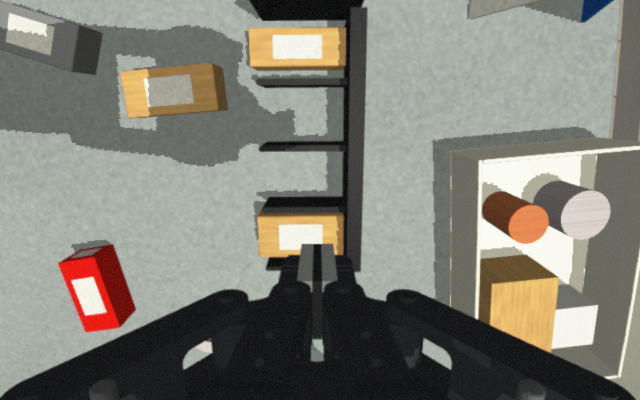

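The wrist picture shows the rail at right of the gaps (column 357, rows 10-270), the tall plate at the top (300,8), the dividers at rows 83, 147 and 203, and the loose carton at (172,90).

Run:
```python
from h import *
P=np.load('w1P.npy');im=cv2.imread('pics/w1.png');V=cv2.cvtColor(im,cv2.COLOR_BGR2HSV)[...,2].astype(int)
x,y,z=P[...,0],P[...,1],P[...,2]
t=-0.0905;c,sn=np.cos(t),np.sin(t);X=x*c+y*sn;Y=-x*sn+y*c
row=np.arange(400)[:,None]+0*np.arange(640)[None]
for lo in range(40,50,3): pass
g=(z>41)&(z<49)&(V<70)&(X>555)&(X<635)&(row<240)
h,e=np.histogram(Y[g],np.arange(-60,240,2));print('div',[(int(a),int(b)) for a,b in zip(e,h) if b>12])
g=(z>63)&(z<75)&(V<80)&(X>635)&(X<665)
h,e=np.histogram(Y[g],np.arange(-50,240,4));print('rail',[(int(a),int(b)) for a,b in zip(e,h) if b>5])
for a in range(-20,210,45):
    q=g&(abs(Y-a)<12);print(a,q.sum(),X[q].mean().round(1),np.median(z[q]).round(1))
b=(z>36)&(z<46)&(row<180)&(x>420)&(x<545)&(y>40)&(y<160)
r=cv2.minAreaRect(P[b][:,:2].astype(np.float32));print('carton',b.sum(),r)
s=ctrl.sense();print(s['eef_pos'],s['joints'])
```

```text
div [(22, 86), (24, 138), (26, 148), (28, 66), (84, 35), (86, 150), (88, 155), (90, 65), (146, 153), (148, 167), (150, 148), (210, 188), (212, 19)]
rail [(-30, 27), (-26, 30), (-22, 32), (-18, 41), (-14, 56), (-10, 61), (-6, 58), (-2, 60), (2, 60), (6, 56), (10, 58), (14, 60), (18, 53), (22, 64), (26, 62), (30, 60), (34, 61), (38, 61), (42, 60), (46, 62), (50, 66), (54, 67), (58, 62), (62, 61), (66, 78), (70, 63), (74, 63), (78, 73), (82, 60), (86, 73), (90, 62), (94, 73), (98, 64), (102, 78), (106, 62), (110, 80), (114, 79), (118, 65), (122, 80), (126, 79), (130, 63), (134, 78), (138, 80), (142, 80), (146, 77), (150, 74), (154, 72), (158, 80), (162, 81), (166, 83), (170, 85), (174, 84), (178, 80), (182, 89), (186, 77), (190, 86), (194, 83), (198, 80), (202, 84), (206, 6), (210, 66)]
-20 219 650.0 69.3
25 359 648.7 69.2
70 400 648.6 69.0
115 443 648.6 69.0
160 486 648.8 69.0
205 341 647.8 68.8
carton 4418 ((484.1679382324219, 99.42308807373047), (44.82762908935547, 90.66690063476562), 88.84925079345703)
[618.30050909   3.21726454 249.60782533] [-1.83946409e-01  5.13513447e-01  1.15778251e+00 -1.69918494e-04
  1.46992799e+00 -8.63223304e-02]
```

>>> send_rows([
  {"offset": [1.5,4,0],"spin": 0.007},
  {"offset": [3,8,0],"spin": 0.007},
  {"offset": [4.5,11.8,0],"spin": 0.007},
  {"offset": [4.5,11.8,-4],"spin": 0.007},
  {"offset": [4.5,11.8,-8],"spin": 0.007},
  {"offset": [4.5,11.8,-12],"spin": 0.007},
  {"offset": [4.5,11.8,-16],"spin": 0.007},
  {"offset": [4.5,11.8,-16],"spin": 0.007},
])

```text
time_s: 3.28
eef_pos: [659.7, 121.2, 81.3]
ee_rot: [-0.005, 0.738, 0.674, -0.005]
force: [-1.6, -0.8, -2.1]
grip_width: 0.0
grip_force: 0.0
```

>>> send_rows([
  {"offset": [0,0,-0.3],"spin": 0},
  {"offset": [0,0,-0.6],"spin": 0},
  {"offset": [0,0,-0.9],"spin": 0},
  {"offset": [0,0,-1.1],"spin": 0},
  {"offset": [0,0,-1.3],"spin": 0},
  {"offset": [0,0,-1.3],"spin": 0},
])

```text
time_s: 3.78
eef_pos: [663.9, 122.4, 76.7]
ee_rot: [0.0, 0.738, 0.675, 0.0]
force: [0.1, 0.5, -0.0]
grip_width: -0.001
grip_force: 0.0
```

>>> send_rows([
  {"offset": [0,-0.05,-0.2],"spin": 0},
  {"offset": [0,-0.05,-0.4],"spin": 0},
  {"offset": [0,-0.05,-0.5],"spin": 0},
  {"offset": [0,-0.05,-0.5],"spin": 0},
])

```text
time_s: 4.12
eef_pos: [663.6, 121.9, 70.8]
ee_rot: [-0.0, 0.738, 0.675, -0.0]
force: [-0.1, 0.1, 0.5]
grip_width: -0.001
grip_force: 0.0
```

>>> send_rows([
  {"offset": [0,0,-0.05],"spin": 0},
  {"offset": [0,0,-0.1],"spin": 0},
  {"offset": [0,0,-0.1],"spin": 0},
  {"offset": [0,0,-0.1],"spin": 0},
])

```text
time_s: 4.45
eef_pos: [663.8, 121.9, 70.2]
ee_rot: [0.0, 0.738, 0.675, 0.0]
force: [0.1, -0.5, 1.2]
grip_width: 0.003
grip_force: 0.0
```

>>> send_rows([
  {"offset": [0,0,-0.1],"spin": 0},
  {"offset": [0,0,-0.15],"spin": 0},
  {"offset": [0,0,-0.15],"spin": 0},
  {"offset": [0,0,-0.15],"spin": 0},
])

```text
time_s: 4.78
eef_pos: [663.9, 121.9, 70.1]
ee_rot: [0.0, 0.738, 0.675, 0.0]
force: [-4.6, -0.1, 7.8]
grip_width: -0.002
grip_force: 4.4
```

>>> send_rows([
  {"offset": [0,0,-0.05],"spin": 0},
  {"offset": [-0.07,-0.8,-0.05],"spin": 0},
  {"offset": [-0.14,-1.6,-0.05],"spin": 0},
  {"offset": [-0.22,-2.4,-0.05],"spin": 0},
  {"offset": [-0.29,-3.2,-0.05],"spin": 0},
  {"offset": [-0.36,-4.0,-0.05],"spin": 0},
  {"offset": [-0.43,-4.8,-0.05],"spin": 0},
  {"offset": [-0.5,-5.6,-0.05],"spin": 0},
])

```text
time_s: 5.45
eef_pos: [659.8, 66.9, 70.1]
ee_rot: [0.001, 0.738, 0.675, 0.002]
force: [1.1, 6.8, 8.1]
grip_width: 0.001
grip_force: 4.3
```

>>> send_rows([
  {"offset": [-0.08,-0.85,0],"spin": 0},
  {"offset": [-0.15,-1.7,0],"spin": 0},
  {"offset": [-0.23,-2.55,0],"spin": 0},
  {"offset": [-0.31,-3.4,0],"spin": 0},
  {"offset": [-0.38,-4.25,0],"spin": 0},
  {"offset": [-0.46,-5.1,0],"spin": 0},
  {"offset": [-0.54,-5.95,0],"spin": 0},
  {"offset": [-0.6,-6.6,0],"spin": 0},
])

```text
time_s: 6.12
eef_pos: [653.9, 0.7, 70.1]
ee_rot: [0.001, 0.738, 0.675, 0.002]
force: [1.2, 8.0, 9.2]
grip_width: 0.002
grip_force: 4.6
```

>>> send_rows([
  {"offset": [0,0,0],"spin": 0},
  {"offset": [0,0,0],"spin": 0},
  {"offset": [0,0,0],"spin": 0},
])

```text
time_s: 6.37
eef_pos: [653.8, -0.4, 70.1]
ee_rot: [0.001, 0.738, 0.675, 0.001]
force: [-0.8, 0.8, 10.0]
grip_width: -0.001
grip_force: 4.6
```

>>> send_rows([
  {"offset": [0,0,3],"spin": 0},
  {"offset": [0,0,7],"spin": 0},
  {"offset": [-3,2.5,8],"spin": 0},
  {"offset": [-6,5.5,8],"spin": 0},
  {"offset": [-9,8.5,8],"spin": 0},
  {"offset": [-12,11.5,8],"spin": 0},
  {"offset": [-15,14.5,8],"spin": 0},
  {"offset": [-16.3,15.5,8],"spin": 0},
])

```text
time_s: 7.03
eef_pos: [486.7, 157.6, 148.4]
ee_rot: [-0.001, 0.737, 0.676, -0.0]
force: [0.1, 0.3, -0.2]
grip_width: 0.002
grip_force: 0.0
```

>>> send_rows([
  {"offset": [0,0,0],"spin": 0},
  {"offset": [0,0,-3],"spin": 0},
  {"offset": [0,0,-6],"spin": 0},
  {"offset": [0,0,-9],"spin": 0},
  {"offset": [0,0,-9],"spin": 0},
  {"offset": [0,0,-9],"spin": 0},
], grip=0.5)

```text
time_s: 7.53
eef_pos: [489.8, 154.5, 58.0]
ee_rot: [-0.001, 0.738, 0.675, -0.001]
force: [0.5, -0.2, 0.3]
grip_width: 0.501
grip_force: 0.0
```

Run:
```python
from h import *
s,p,P,d,hsv=wristcloud('w2');print(s['time_s'],s['eef_pos'],s['grip_width'],s['force'])
p,d=ctrl.capture('top');im=p[:,:,::-1];cv2.imwrite('pics/t2.png',cv2.resize(im[140:300,200:400],None,fx=3,fy=3,interpolation=cv2.INTER_CUBIC))
a=np.hstack([cv2.resize(cv2.imread('pics/w2.png'),(480,300)),cv2.resize(im[150:250,240:340],(300,300))]);cv2.imwrite('pics/m2.png',a)
```

```text
7.5333 [489.81873377 154.46079411  57.95960967] 0.5011026897134 [ 0.51176007 -0.16348025  0.34147606]
```

View pics/m2.png

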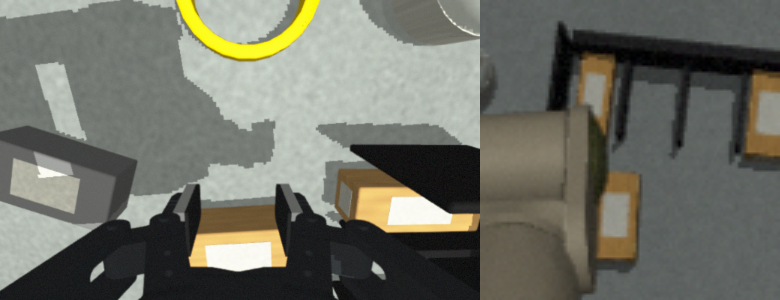

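The picture shows the open fingers (px 190 and 287, row 215) beside the carton's +y face. The tall plate (350,150), grey carton and tape are all clear.

>>> send_rows([
  {"offset": [0,0,-1.5],"spin": 0},
  {"offset": [0,0,-3],"spin": 0},
  {"offset": [0,0,-4.6],"spin": 0},
  {"offset": [0,0,-4.6],"spin": 0},
  {"offset": [0.1,-1,-4.6],"spin": 0},
  {"offset": [0.1,-1.2,-4.6],"spin": 0},
  {"offset": [0.1,-1.2,-4.6],"spin": 0},
])

```text
time_s: 8.22
eef_pos: [491.8, 142.1, 13.7]
ee_rot: [0.001, 0.738, 0.675, 0.001]
force: [-0.1, 0.4, 0.8]
grip_width: 0.499
grip_force: 0.0
```

>>> send_rows([
  {"offset": [-0.05,-0.5,0],"spin": 0},
  {"offset": [-0.1,-1,0],"spin": 0},
  {"offset": [-0.14,-1.5,0],"spin": 0},
  {"offset": [-0.18,-2,0],"spin": 0},
  {"offset": [-0.23,-2.5,0],"spin": 0},
  {"offset": [-0.27,-3,0],"spin": 0},
  {"offset": [-0.32,-3.5,0],"spin": 0},
  {"offset": [-0.36,-4,0],"spin": 0},
])

```text
time_s: 8.88
eef_pos: [487.1, 102.4, 12.2]
ee_rot: [-0.0, 0.738, 0.675, 0.0]
force: [-0.6, 3.9, 1.9]
grip_width: 0.499
grip_force: 1.8
```

>>> send_rows([
  {"offset": [-0.05,-0.5,0],"spin": 0},
  {"offset": [-0.1,-1,0],"spin": 0},
  {"offset": [-0.14,-1.5,0],"spin": 0},
  {"offset": [-0.18,-2,0],"spin": 0},
  {"offset": [-0.23,-2.5,0],"spin": 0},
  {"offset": [-0.27,-3,0],"spin": 0},
  {"offset": [-0.32,-3.5,0],"spin": 0},
  {"offset": [-0.36,-4,0],"spin": 0},
])

```text
time_s: 9.55
eef_pos: [483.5, 62.4, 12.2]
ee_rot: [-0.0, 0.738, 0.675, -0.0]
force: [0.3, 4.8, 2.9]
grip_width: 0.499
grip_force: 2.1
```

```bash
cat >> h.py <<'E'
def carton(P,V,lo,hi):
    t=-0.0905;c,sn=np.cos(t),np.sin(t);x,y,z=P.reshape(-1,3).T;X=x*c+y*sn;Y=-x*sn+y*c
    b=(z>35)&(z<47)&(V.ravel()>=60)&(X>lo[0])&(X<hi[0])&(Y>lo[1])&(Y<hi[1])
    q=np.c_[X,Y][b].astype(np.float32);r=cv2.minAreaRect(q)
    return b.sum(),np.round(r[0],1),np.round(r[1],1),round(r[2],2),np.percentile(q,[1,99],axis=0).round(1).tolist()
E
python3 - <<'E'
from h import *
s,p,P,d,hsv=wristcloud('w3');print(s['time_s'],s['eef_pos'],s['force'])
p,d=ctrl.capture('top');cv2.imwrite('pics/t3.png',p[:,:,::-1])
v,u=np.mgrid[0:400,0:640];Q=px2w('top',np.c_[u.ravel(),v.ravel()],depth=d)
print(carton(Q,cv2.cvtColor(p,cv2.COLOR_RGB2HSV)[...,2],(400,0),(545,130)))
im=p[:,:,::-1];a=np.hstack([cv2.resize(cv2.imread('pics/w3.png'),(480,300)),cv2.resize(im[150:250,240:340],(300,300))]);cv2.imwrite('pics/m3.png',a)
E
```

```text
9.55 [483.4881786   62.38280593  12.17075186] [0.32089124 4.79045726 2.91249726]
(np.int64(16), array([449.6,  53.4]), array([ 4.3, 36.4]), 89.85, [[431.8, 51.3], [467.4, 55.5]])
```

View pics/m3.png

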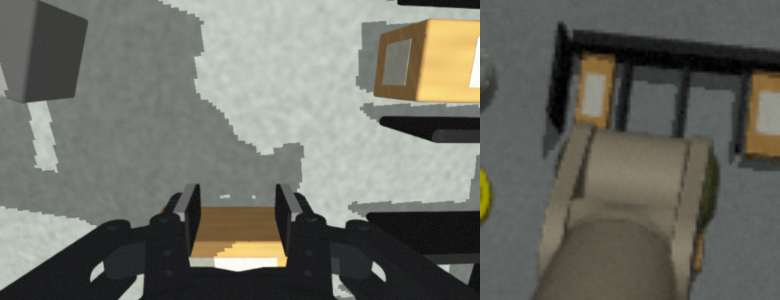

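The two fingers sit flush on the carton's side (px 165-305, row 220), and it has moved about 70 mm. About 16 mm remain.

>>> send_rows([
  {"offset": [-0.05,-0.5,0],"spin": 0},
  {"offset": [-0.09,-1,0],"spin": 0},
  {"offset": [-0.13,-1.4,0],"spin": 0},
  {"offset": [-0.15,-1.6,0],"spin": 0},
  {"offset": [-0.15,-1.6,0],"spin": 0},
])

```text
time_s: 10.07
eef_pos: [481.9, 46.3, 12.1]
ee_rot: [-0.0, 0.738, 0.675, -0.0]
force: [-1.2, 0.2, 0.3]
grip_width: 0.502
grip_force: 0.0
```

>>> send_rows([
  {"offset": [0.1,1,0],"spin": 0},
  {"offset": [0.3,3,1],"spin": 0},
  {"offset": [0.3,3,5],"spin": 0},
  {"offset": [0,3,9],"spin": 0},
  {"offset": [-3,3,12],"spin": -0.12},
  {"offset": [-6,3,12],"spin": -0.24},
  {"offset": [-8,2,12],"spin": -0.36},
  {"offset": [-9,1,12],"spin": -0.48},
], grip=0.5)

```text
time_s: 10.73
eef_pos: [389.9, 57.8, 132.5]
ee_rot: [0.0, 0.878, 0.478, -0.0]
force: [-0.6, -0.4, 0.0]
grip_width: 0.497
grip_force: 0.0
```

>>> send_rows([
  {"offset": [0,-1,0],"spin": -0.12},
  {"offset": [0,-2.5,0],"spin": -0.24},
  {"offset": [0,-3.5,0],"spin": -0.36},
  {"offset": [0,-3.5,0],"spin": -0.48},
  {"offset": [0,-3.5,0],"spin": -0.6},
  {"offset": [0,-3.5,0],"spin": -0.72},
  {"offset": [0,-3.5,0],"spin": -0.84},
  {"offset": [0,-3.5,0],"spin": -0.96},
], grip=0.15)

```text
time_s: 11.4
eef_pos: [392.1, 22.4, 132.2]
ee_rot: [0.0, 1.0, 0.018, -0.0]
force: [0.3, 0.1, -0.5]
grip_width: 0.153
grip_force: 0.0
```

>>> send_rows([
  {"offset": [0,0,0],"spin": -0.1},
  {"offset": [0,0,0],"spin": -0.131},
  {"offset": [0,0,0],"spin": -0.131},
  {"offset": [0,0,0],"spin": -0.131},
])

```text
time_s: 11.73
eef_pos: [392.1, 22.3, 132.2]
ee_rot: [0.0, 0.999, -0.044, 0.0]
force: [0.6, -0.2, 0.5]
grip_width: 0.154
grip_force: 0.0
```

Run:
```python
from h import *
s,p,P,d,hsv=wristcloud('w4');print(s['time_s'],s['eef_pos'],s['ee_rot'],s['force'],s['grip_width'])
print('wrist',carton(P,hsv[...,2],(400,0),(547,130)))
p,d=ctrl.capture('top');cv2.imwrite('pics/t4.png',p[:,:,::-1])
v,u=np.mgrid[0:400,0:640];Q=px2w('top',np.c_[u.ravel(),v.ravel()],depth=d)
print('top',carton(Q,cv2.cvtColor(p,cv2.COLOR_RGB2HSV)[...,2],(400,0),(545,130)))
t=-.0905;c,sn=np.cos(t),np.sin(t);x,y,z=P[...,0],P[...,1],P[...,2];X=x*c+y*sn;Y=-x*sn+y*c
g=(z>41)&(z<49)&(hsv[...,2]<70)&(X>560)&(X<635);h,e=np.histogram(Y[g],np.arange(-60,240,2));print('div',[(int(a),int(b)) for a,b in zip(e,h) if b>20])
im=p[:,:,::-1];a=np.hstack([cv2.resize(cv2.imread('pics/w4.png'),(480,300)),cv2.resize(im[150:250,240:340],(300,300))]);cv2.imwrite('pics/m4.png',a)
```

```text
11.7333 [392.09601603  22.29259724 132.21305482] [ 4.83579648e-05  9.99046781e-01 -4.36523318e-02  2.65708088e-05] [ 0.59368897 -0.219515    0.48455475] 0.15415941814004364
wrist (np.int64(10352), array([471.6,  56.9]), array([44.1, 89.6]), 89.82, [[427.8, 35.5], [515.2, 78.3]])
top (np.int64(183), array([497.4,  57.5]), array([43.9, 44.3]), 89.05, [[475.9, 36.0], [519.6, 78.9]])
div []
```

View pics/m4.png

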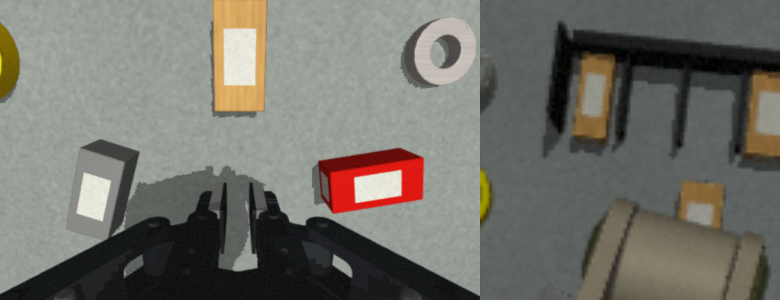

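The carton stands straight in front of gap 3 (rack y = -31), aligned to the rack. The fingers are behind it, and the red carton (370,180) and grey carton (100,190) are clear.

>>> send_rows([
  {"offset": [0.3,-0.03,-3],"spin": 0},
  {"offset": [0.6,-0.05,-6],"spin": 0},
  {"offset": [0.8,-0.1,-9],"spin": 0},
  {"offset": [0.8,-0.1,-11],"spin": 0},
  {"offset": [0.8,-0.1,-12],"spin": 0},
  {"offset": [0.8,-0.1,-12],"spin": 0},
])

```text
time_s: 12.33
eef_pos: [398.9, 21.2, 10.4]
ee_rot: [-0.0, 0.999, -0.044, -0.002]
force: [0.4, -0.0, 0.8]
grip_width: 0.145
grip_force: 0.0
```

>>> send_rows([
  {"offset": [0.6,-0.05,0],"spin": 0},
  {"offset": [1.2,-0.1,0],"spin": 0},
  {"offset": [1.8,-0.16,0],"spin": 0},
  {"offset": [2.4,-0.22,0],"spin": 0},
  {"offset": [3,-0.27,0],"spin": 0},
  {"offset": [3.6,-0.33,0],"spin": 0},
  {"offset": [4.2,-0.38,0],"spin": 0},
  {"offset": [4.8,-0.44,0],"spin": 0},
])

```text
time_s: 13.0
eef_pos: [448.6, 16.5, 12.2]
ee_rot: [-0.0, 0.999, -0.045, -0.0]
force: [-3.7, 1.2, 3.6]
grip_width: 0.151
grip_force: 1.8
```

>>> send_rows([
  {"offset": [0.5,-0.05,0],"spin": 0},
  {"offset": [1,-0.1,0],"spin": 0},
  {"offset": [1.4,-0.13,0],"spin": 0},
  {"offset": [1.4,-0.13,0],"spin": 0},
])

```text
time_s: 13.33
eef_pos: [463.2, 15.0, 12.2]
ee_rot: [0.0, 0.999, -0.045, 0.001]
force: [-0.3, 0.1, 0.1]
grip_width: 0.149
grip_force: 0.0
```

Run:
```python
from h import *
s,p,P,d,hsv=wristcloud('w5');print(s['time_s'],s['eef_pos'],s['force'],s['grip_width'])
print('wrist',carton(P,hsv[...,2],(440,32),(600,84)))
t=-.0905;c,sn=np.cos(t),np.sin(t);x,y,z=P[...,0],P[...,1],P[...,2];X=x*c+y*sn;Y=-x*sn+y*c
g=(z>41)&(z<49)&(hsv[...,2]<70)&(X>560)&(X<635);h,e=np.histogram(Y[g],np.arange(-60,240,2));print('div',[(int(a),int(b)) for a,b in zip(e,h) if b>20])
```

```text
13.3333 [463.15681324  14.95818644  12.20838709] [-0.34833718  0.05782434  0.05633428] 0.14863396653904073
wrist (np.int64(36567), array([501.8,  56.9]), array([107.2,  44.5]), 0.11, [[470.0, 35.6], [554.3, 78.3]])
div []
```

View pics/w5.png

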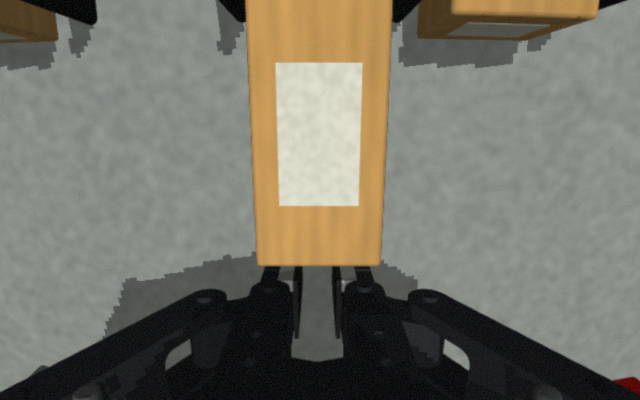

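The carton is centred between the two divider corners (px 243 and 395, row 15) and is just entering gap 3.

>>> send_rows([
  {"offset": [0.6,-0.05,0],"spin": 0},
  {"offset": [1.2,-0.11,0],"spin": 0},
  {"offset": [1.8,-0.16,0],"spin": 0},
  {"offset": [2.4,-0.22,0],"spin": 0},
  {"offset": [3,-0.27,0],"spin": 0},
  {"offset": [3.6,-0.33,0],"spin": 0},
  {"offset": [4.2,-0.38,0],"spin": 0},
  {"offset": [4.8,-0.44,0],"spin": 0},
])

```text
time_s: 14.05
eef_pos: [510.6, 10.7, 12.1]
ee_rot: [-0.0, 0.999, -0.045, -0.0]
force: [-1.9, -0.1, 1.3]
grip_width: 0.151
grip_force: 1.0
```

>>> send_rows([
  {"offset": [0.5,-0.05,0],"spin": 0},
  {"offset": [1,-0.09,0],"spin": 0},
  {"offset": [1.5,-0.14,0],"spin": 0},
  {"offset": [2,-0.18,0],"spin": 0},
  {"offset": [2.4,-0.22,0],"spin": 0},
  {"offset": [2.7,-0.25,0],"spin": 0},
])

```text
time_s: 14.55
eef_pos: [537.5, 8.2, 12.2]
ee_rot: [0.0, 0.999, -0.045, 0.0]
force: [-3.0, 1.1, 3.2]
grip_width: 0.151
grip_force: 1.7
```

>>> send_rows([
  {"offset": [0.15,0,0],"spin": 0},
  {"offset": [0.3,-0.03,0],"spin": 0},
  {"offset": [0.45,-0.04,0],"spin": 0},
  {"offset": [0.6,-0.05,0],"spin": 0},
])

```text
time_s: 14.88
eef_pos: [543.1, 7.8, 12.2]
ee_rot: [-0.0, 0.999, -0.045, -0.0]
force: [-1.8, -0.2, 0.1]
grip_width: 0.149
grip_force: 1.0
```

>>> send_rows([
  {"offset": [0.1,-0.01,0],"spin": 0},
  {"offset": [0.2,-0.02,0],"spin": 0},
  {"offset": [0.3,-0.03,0],"spin": 0},
  {"offset": [0.3,-0.03,0],"spin": 0},
])

```text
time_s: 15.22
eef_pos: [545.7, 7.5, 12.1]
ee_rot: [-0.0, 0.999, -0.045, -0.001]
force: [-5.1, -0.2, 3.5]
grip_width: 0.151
grip_force: 2.4
```

>>> send_rows([
  {"offset": [0.1,-0.01,0],"spin": 0},
  {"offset": [0.2,-0.02,0],"spin": 0},
  {"offset": [0.2,-0.02,0],"spin": 0},
])

```text
time_s: 15.47
eef_pos: [545.6, 7.6, 12.2]
ee_rot: [-0.0, 0.999, -0.044, -0.003]
force: [-16.7, -0.6, 13.0]
grip_width: 0.147
grip_force: 8.3
```

Firm stop: the tip stayed at x = 545.6 while the force rose to 17 N, so the carton is home. I back off and check.

>>> send_rows([
  {"offset": [-0.5,0.05,0],"spin": 0},
  {"offset": [-3,0.3,0],"spin": 0},
  {"offset": [-6,0.5,2],"spin": 0},
  {"offset": [-8,0.7,6],"spin": 0},
  {"offset": [-9,0.8,10],"spin": 0},
  {"offset": [-9,0.8,14],"spin": 0},
  {"offset": [-9,0.8,17],"spin": 0},
  {"offset": [-9,0.8,17],"spin": 0},
])

```text
time_s: 16.13
eef_pos: [460.8, 14.8, 188.5]
ee_rot: [0.001, 0.999, -0.045, 0.006]
force: [1.0, -0.0, 0.4]
grip_width: 0.148
grip_force: 0.0
```

Run:
```python
from h import *
s,p,P,d,hsv=wristcloud('w6');print(s['time_s'],s['eef_pos'],s['force'],s['grip_width'])
print('wrist',carton(P,hsv[...,2],(530,32),(660,84)))
t=-.0905;c,sn=np.cos(t),np.sin(t);x,y,z=P[...,0],P[...,1],P[...,2];X=x*c+y*sn;Y=-x*sn+y*c
g=(z>66)&(z<74)&(hsv[...,2]<70)&(X>630)&(X<670)&(Y>20)&(Y<100);print('rail',g.sum(),np.percentile(X[g],[2,98]) if g.any() else '')
```

```text
16.1333 [460.82977819  14.75107694 188.5091501 ] [ 1.00352751e+00 -1.27055800e-04  4.04575769e-01] 0.14783919279661206
wrist (np.int64(4048), array([577.3,  56.5]), array([44., 51.]), 89.98, [[552.3, 35.1], [602.2, 77.8]])
rail 0
```

View pics/w6.png

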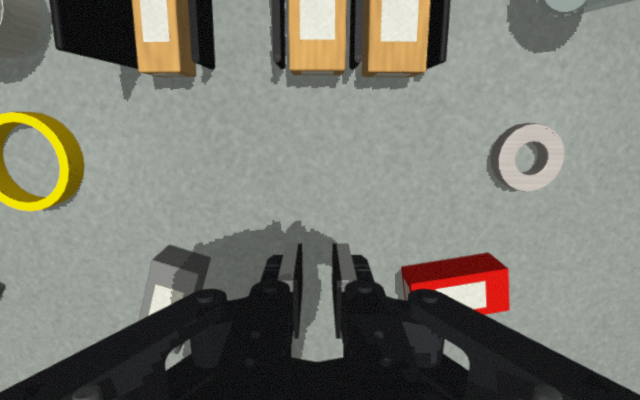

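The carton's near end (px 318,72) is level with the stock cartons, in the third gap from the tall plate. Everything else is in place and the gripper is clear.

```bash
python3 -c "
from rig import ctrl
print(ctrl.finish_job())"
```

```text
the job is handed in; nothing more can be done
None
```

I ran the closed fingertip along the rail in contact from the first gap to the third and stopped there, then pushed the loose carton home against the rail in the third gap; the gripper is clear and the job is handed in.

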